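Set the feeder speed and start it

TASK

Set the bowl feeder's speed: with a fingertip, push the pointer handle of the rotary selector round to position 5, that is five clicks clockwise (seen from above) from the long mark, which is position 0, and let it sit in its click there. Only then press the start button on the other box fully down with a fingertip and let it come up again. Do not grip or force the handle, and leave the loose parts around the boxes where they lie.

Things in the scene. Friction and masses are not known exactly. Their poses are not given: they have to be found in the camera images.
- controller: fixed grey box 150 x 150 x 60 mm with a round dial plate on top (surface 62 mm above the bench). Origin: centre of its underside; x, y along its sides, z up. Eight radial marks 30 degrees apart at radius 58 to 70 mm: position 0 (longest mark) lies 105 degrees anticlockwise, seen from above, from the box's +x; positions 1 to 7 follow clockwise; position 5 is 45 degrees clockwise from +x
- selector_axis (a point): the selector's turning axis (vertical), at the dial plate's surface, in the centre of the box
- selector_nose (a point): top of the pointer handle at its outer end, 59.5 mm from the axis. The black handle is a hub 56 mm across and 10 mm high with an upright blade over it, 13 mm thick, 32 mm high above the plate, that reaches 59.5 mm from the axis towards the mark it points at, and 24 mm the other way
- selector (a joint): selector angle in rad: 0 at position 0, grows clockwise seen from above, 0.5236 a click, 2.618 at position 5; stops just beyond 0 and 7. A spring detent holds it in the nearest position; pushing it over takes about 2 N at 45 mm from the axis; past half-way it snaps on to the next position by itself. It starts in one of positions 0 to 3
- start_top (a point): centre of the top face of the start button, a black round button 40 mm across in an aluminium collar on a grey box 90 x 90 x 50 mm fixed to the bench; pressed straight down
- start (a joint): travel of the start button in m: 0 up, 0.006 fully down (about 5 N); springs back
- brass_ring: bystander: loose brass ring, 80 mm outside, 25 mm high, origin at the centre of its underside
- oil_can: bystander: loose aluminium can, 56 mm across, 100 mm high, origin at the centre of its underside
- sleeve: bystander: loose dark steel flanged bush, 60 mm across, 50 mm high, origin at the centre of its underside
- driver: bystander: loose screwdriver lying flat, 180 mm long, origin at its middle underside, x along it
Not all that is in view belongs to the job. What is shaped like the controller but blue or brown is not meant.

How it is judged (in metres and radians):
On the way, in this order (a step that is already met when the one before it is completed fails the run):
1. the selector sits in position 5 (value of joint selector between 2.498 and 2.738 rad), for 0.3 s.
2. the start button is pressed fully down with the selector in position 5 (all of step 1 and value of joint start above 0.0045 m), for 0.05 s.
At the end, for the whole second after the job is handed in: The selector rests in position 5 (2.618 rad, within 0.12 rad), and the start button, having been pressed at least 4.5 mm down after that, is up again (within 1.5 mm) (all of step 1 and velocity of joint selector between -0.05 and 0.05 rad/s and value of joint start below 0.0015 m); the robot touches nothing.
It fails at once if the start button is pressed while the selector is not in position 5 (value of joint start above 0.003 m and not (value of joint selector between 2.448 and 2.788 rad)).
It fails at once if the selector handle is gripped or forced (more than 15 N from the fingers) (contact force between the fingers and selector above 15 N).
It fails at once if a loose part (ring, can, bush or screwdriver) is lifted or moved by more than 20 mm (distance of any of brass_ring, oil_can, sleeve, driver from where it was at the start of the episode above 0.02 m).
It also fails if it takes over 69 s, if anything falls off the work surface, if the arm or the gripper's body presses on something with over 40 N, if the wrist force passes 120 N, or if a joint passes its speed limit or range.

ROBOT

A 6-joint arm with a two-finger parallel gripper is mounted at the origin on the work surface. World frame = base frame: x ahead of the robot, y to its left, z up, the work surface at z = 0. Lengths are in m, angles in degrees, forces in N, time in s.
With the tool pointing down it reaches from about 0.35 to 0.875 m from the base axis. Payload 4.2 kg.
Tool frame: the origin (TCP) lies midway between the tips of the shut fingers; the grasp point (between the pads) lies 19 mm behind it; z points along the fingers, y is the line along which they close (so a half turn about z gives the same grasp; the last joint's range is limited). The gripper opens to 87 mm and grips with 3 to 60 N. Pads are 19 mm wide; open, the fingers measure 117 mm over their backs; the gripper's body (75 mm by 190 mm) begins 51 mm behind the grasp point.
Start: joints at [-57.376, 22.042, 0.453, 0, -68.411, -14.817], TCP at [0.191, -0.595, 0.223] pointing down, gripper open.
Joint ranges: [-179.83, 179.83], [-69.29, 118.12], [-61.27, 80.66], [-181.25, 117.63], [-171.15, -9.14], [-177.46, 177.46]. Speed limits (degrees/s): [159.86, 159.86, 180, 180, 180, 180].

INTERFACE

Orientations are given as a 3x3 rotation matrix whose columns are the frame's x, y, z axes.
In Python, from station import r, cams gives the robot as it stands.
- The arm moves only by the tool play_rows, never from a script. Its argument "commands" is text: rows parted by semicolons, each of 6 numbers parted by spaces: the shift along the world's x, y, z normalised to -1 to 1, where 1 is 30 mm, then the turn, a rotation vector about the world's x, y, z normalised to -1 to 1, where 1 is 0.15 rad. A call has 1 to 20 rows; each row shifts and turns the commanded pose from where the row before left it; what a row does not reach is not made up. A row lasts 1/10 s, in which the tool goes at most 50 mm and 8.59 degrees, less where a joint would pass 70% of its speed; a pose out of reach is approached as far as the arm can. A call with a number of a shift or a turn outside -1 to 1 is refused whole. A call with a gripper value outside its range is refused whole. "grip" is the finger opening in mm, from 0 to 87, set as the call begins (left out, the last holds). The fingers move at their own pace and stop on an object; the grip force is fixed at half the most. Time passes only in rows, so rows that do not move let the fingers close. It gives the time, the measured TCP pose, the force, the opening and the grip force at its end, in the units of the state.
- r.sense(): the state, without advancing time (a new reading comes with each control period).
- cams.capture(name): name is "side" or "top" or "wrist"; returns (picture, depth): 420x560x3 uint8, blue, green, red; 420x560 float32, m along the optical axis (not along the pixel's ray), 0 where there is no reading.
- cams.camera_info(name): a dict with "mtx" (3x3 intrinsics, pixels), "R" (3x3) and "t" (3): a world point X has camera coordinates R X + t. Camera axes: x right, y down, z forward; pixel columns grow to the right and rows downward; lengths in m; the calibration is good to about 2 mm. A picture is of the moment at which its call begins: read the wrist's pose just before it. camera_info takes no time and is no camera call; for the wrist camera it gives the pose at the moment of the call.
- r.finish_job(): hands the job in; it is judged then, once.
The state is a dict: "time_s": time; "joints": joint angles; "joint_velocities": joint speeds; "effort": joint torques, N m; "tcp_pos": TCP position; "ee_rot": TCP orientation; "wrist_force": force on the tool from outside, world axes, zero at the start; "moment": the same for the moment, N m; "gripper_width": opening from 0.0 (shut) to 1.0 (fully open); "gripper_force": force on a finger pad.
Only numpy, scipy, OpenCV 4.12 (cv2) and the standard library are available. Lean on these libraries where they do the work, as an engineer would, in place of code of your own. Each camera call takes 0.05 s, during which the arm holds its last target. There are 200 camera calls.

## Working session

There is one attempt and no reset: what is moved stays moved. The work goes in short steps, Python scripts to look and compute and a tool call to move; the robot and the scene stay as the last step left them, time stands still between calls to the robot, and variables do not carry over. Pictures are saved under pics/ and viewed, at most 10 in all, crops included, and the job is handed in when it is done.

Besides the shell and the picture viewer there is one more tool, called after "Call:" by a JSON object that holds its "op" and its "data". play_rows: Moves the arm, as the interface text tells. Scaled input: -1 to 1 covers 30 mm each way for a shift and 0.15 rad each way for a turn. Its arguments: {"type":"object","properties":{"commands":{"type":"string"},"grip":{"type":"number"}},"required":["commands"]}

```bash
mkdir -p pics
cat > h.py <<'E'
import numpy as np, cv2
from station import r, cams
def ray(name,uv,z,info=None):
    i=info or cams.camera_info(name); K=np.array(i["mtx"]);R=np.array(i["R"]);t=np.array(i["t"]).ravel()
    uv=np.atleast_2d(np.array(uv,float)); d=(R.T@np.linalg.inv(K)@np.c_[uv,np.ones(len(uv))].T).T
    c=-R.T@t; s=(z-c[2])/d[:,2]; return c+d*s[:,None]
def cloud(name,D):
    i=cams.camera_info(name); K=np.array(i["mtx"]);R=np.array(i["R"]);t=np.array(i["t"]).ravel()
    v,u=np.indices(D.shape); p=np.stack([(u-K[0,2])/K[0,0]*D,(v-K[1,2])/K[1,1]*D,D],-1)
    return (p-t)@R
E
python3 - <<'E'
from h import *
for n in("top","side"):
    P,D=cams.capture(n); cv2.imwrite(f"pics/{n}.png",P); np.save(n+".npy",D); np.save(n+"P.npy",P)
    i=cams.camera_info(n); print(n,i["mtx"],-np.array(i["R"]).T@np.array(i["t"]).ravel())
s=r.sense(); print(s["time_s"],s["ee_rot"],s["gripper_width"])
E
```

```text
top [[472.66699286   0.         275.48560572]
 [  0.         472.66699286 209.71827638]
 [  0.           0.           1.        ]] [0.3280816  0.00831923 1.43201492]
side [[545.99543937   0.         275.069805  ]
 [  0.         545.99543937 215.99798986]
 [  0.           0.           1.        ]] [0.25073318 0.75331491 1.05928404]
0.1 [[-9.52137961e-01 -3.05667828e-01 -6.94820263e-04]
 [-3.05668600e-01  9.52136224e-01  1.82143586e-03]
 [ 1.04809199e-04  1.94664296e-03 -9.99998100e-01]] 1.001636234693888
```

View pics/top.png

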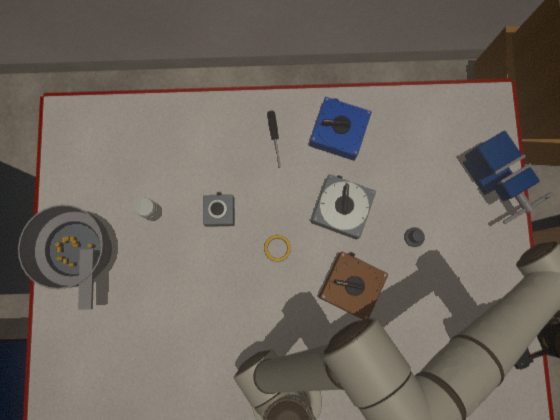

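View pics/side.png

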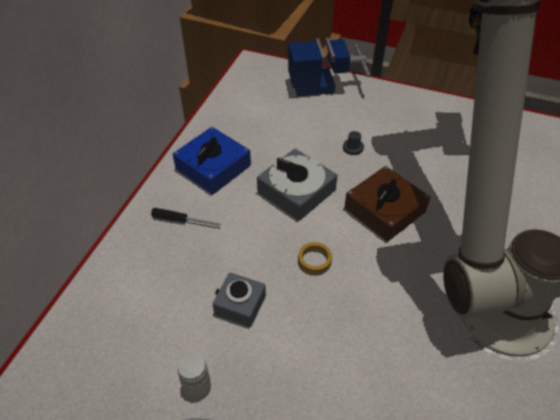

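The top view shows three look-alikes: blue (340,127), grey with a white dial (344,205) and brown (354,285). The grey one fits the description. The start box, with its black button in a light collar, is at (218,209). The loose parts are the ring (278,248), can (147,208), bush (414,237) and screwdriver (275,138).

Run:
```python
from h import *
P=np.load("topP.npy");D=np.load("top.npy");W=cloud("top",D)
g=P.max(2)
def box(u0,u1,v0,v1): m=np.zeros(g.shape,bool); m[v0:v1,u0:u1]=1; return m
# grey box + dial top: height mask
m=box(300,390,165,245)&(W[...,2]>.05)&(W[...,2]<.066)
hm=box(300,390,165,245)&(W[...,2]>.05)&(W[...,2]<.12)
c=cv2.findContours(hm.astype(np.uint8),cv2.RETR_EXTERNAL,cv2.CHAIN_APPROX_NONE)[0]; c=max(c,key=cv2.contourArea)
q=ray("top",c[:,0],.06)[:,:2].astype(np.float32); print("ctrl box rect",cv2.minAreaRect(q))
# white dial
w=(box(300,390,165,245)&(g>150)&(W[...,2]>.05)).astype(np.uint8)
c=max(cv2.findContours(w,cv2.RETR_EXTERNAL,cv2.CHAIN_APPROX_NONE)[0],key=cv2.contourArea)
print("dial",cv2.minEnclosingCircle(ray("top",cv2.convexHull(c)[:,0],.062)[:,:2].astype(np.float32)))
# blade
b=box(300,390,165,245)&(W[...,2]>.083)&(W[...,2]<.11)
v,u=np.nonzero(b); p=ray("top",np.c_[u,v],.094)[:,:2]; print("blade",len(p),W[b][:,2].mean(),cv2.minAreaRect(p.astype(np.float32)),p.mean(0))
# start
hb=(box(190,250,180,240)&(W[...,2]>.04)).astype(np.uint8)
c=max(cv2.findContours(hb,cv2.RETR_EXTERNAL,cv2.CHAIN_APPROX_NONE)[0],key=cv2.contourArea)
print("startbox",cv2.minAreaRect(ray("top",c[:,0],.05)[:,:2].astype(np.float32)))
k=box(200,236,192,226)&(g<60); k=k.astype(np.uint8)
for c in cv2.findContours(k,cv2.RETR_EXTERNAL,cv2.CHAIN_APPROX_NONE)[0]:
    if cv2.contourArea(c)>20:
        (cu,cv_),rad=cv2.minEnclosingCircle(c); z=np.median(W[int(cv_)-2:int(cv_)+3,int(cu)-2:int(cu)+3,2]); print("btn",cu,cv_,rad,z,ray("top",[cu,cv_],z))
for n,(u,v) in dict(ring=(278,248),can=(147,208),bush=(414,237),drv=(272,120),drv2=(279,165),blue=(340,127),brown=(354,285)).items(): print(n,ray("top",[u,v],.02)[0,:2].round(3))
A=cv2.resize(P[165:245,185:395],None,fx=3.8,fy=3.8,interpolation=cv2.INTER_CUBIC); cv2.imwrite("pics/c1.png",A)
```

```text
ctrl box rect ((0.5543947219848633, -0.18590658903121948), (0.14963336288928986, 0.15112224221229553), 67.92636108398438)
dial ((0.5551180839538574, -0.1869158148765564), 0.07104134559631348)
blade 135 0.09385610060217617 ((0.5729721188545227, -0.188137948513031), (0.013485678471624851, 0.08273963630199432), 83.13520050048828) [ 0.57169525 -0.18802651]
startbox ((0.5555253028869629, 0.18505698442459106), (0.08945945650339127, 0.09036596864461899), 89.2430191040039)
btn 215.9375 208.1875 5.187976837158203 0.07243842573657203 [[0.55467761 0.18796552 0.07243843]]
ring [0.438 0.01 ]
can [0.57  0.404]
bush [ 0.459 -0.397]
drv [0.837 0.018]
drv2 [0.692 0.   ]
blue [ 0.808 -0.193]
brown [ 0.322 -0.21 ]
```

View pics/c1.png

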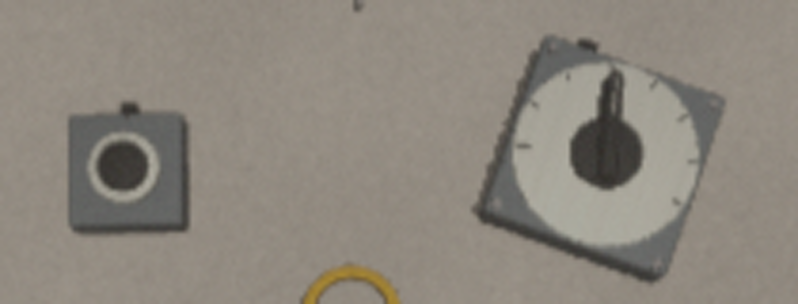

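The crop confirms the grey controller. Its long mark is at the left (525,146) and the marks run clockwise from there. The handle points up at the fourth mark, so it is at position 3. In world angles the blade is at about -7° and position 5 is at about -67°. The start button in its collar is at (122,166).

The tool will go to the anticlockwise side of the blade with the fingers shut and parallel to the blade.

Call:
{"op": "play_rows", "data": {"commands": "0.5 0.5 0 0 0 0.3; 0.9 0.98 0 0 0 0.5; 0.9 0.98 0 0 0 0.5; 0.9 0.98 0 0 0 0.5; 0.9 0.98 0 0 0 0.5; 0.9 0.98 0 0 0 0.5; 0.9 0.98 0 0 0 0.5; 0.9 0.98 0 0 0 0.5; 0.9 0.98 0 0 0 0.5; 0.9 0.98 0 0 0 0.5; 0.9 0.98 0 0 0 0.5; 0.9 0.98 0 0 0 0.5; 0.9 0.98 0 0 0 0.5; 0.9 0.98 0 0 0 0.5; 0.9 0.98 0 0 0 0.5; 0.57 0.4 0 0 0 0.26; 0 0 0 0 0 0; 0 0 0 0 0 0", "grip": 0}}

```text
time_s: 1.9
tcp_pos: [0.6009, -0.1561, 0.2217]
ee_rot: [[-0.126, -0.992, -0.002], [-0.992, 0.126, 0.0], [0.0, 0.002, -1.0]]
wrist_force: [-0.3, 1.1, -0.3]
gripper_width: 0.003
gripper_force: 0.0
```

Run:
```python
from h import *
s=r.sense(); R=np.array(s["ee_rot"]); print(s["time_s"],s["tcp_pos"],np.degrees(np.arctan2(R[1,1],R[0,1])),R[:,2],s["gripper_width"],s["joints"])
i=cams.camera_info("wrist"); P,D=cams.capture("wrist"); cv2.imwrite("pics/w1.png",P); W=cloud("wrist",D)
A=np.array([.5548,-.1865]); near=np.hypot(*(np.moveaxis(W[...,:2]-A,-1,0)))
b=(near<.066)&(W[...,2]>.087)&(W[...,2]<.1); 
v,u=np.nonzero(b); p=ray("wrist",np.c_[u,v],.094,i)[:,:2]; print(len(p),p.mean(0),cv2.minAreaRect(p.astype(np.float32)))
w=((P.min(2)>120)&(near<.09)&(W[...,2]>.05)).astype(np.uint8)
cs=cv2.findContours(w,cv2.RETR_EXTERNAL,cv2.CHAIN_APPROX_NONE)[0]
if cs:
    c=np.vstack(cs)[:,0]; print("dial",cv2.minEnclosingCircle(ray("wrist",c,.062,i)[:,:2].astype(np.float32)))
```

```text
1.9 [ 0.60088309 -0.1561362   0.22167214] 172.78387053540752 [-1.90569071e-03  1.92402523e-04 -9.99998166e-01] 0.002562784224018117 [ 3.43665707e-01  2.17273888e+01 -1.54270553e-01 -1.25756728e-02
 -6.82274612e+01 -7.55511679e+00]
1170 [ 0.57140657 -0.18741314] ((0.5713736414909363, -0.18762259185314178), (0.013523368164896965, 0.08201771229505539), 82.7263412475586)
dial ((0.5974939465522766, -0.07268154621124268), 0.37185993790626526)
```

View pics/w1.png

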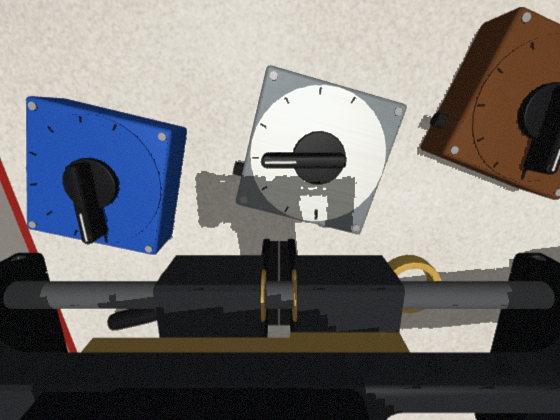

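Call:
{"op": "play_rows", "data": {"commands": "0 0 -0.5 0 0 0; 0 0 -0.9 0 0 0; 0 0 -0.9 0 0 0; 0 0 -0.9 0 0 0; 0 0 -0.9 0 0 0; 0 0 -0.5 0 0 0; 0 0 -0.2 0 0 0; 0 0 0 0 0 0; -0.02 -0.15 0 0 0 0; -0.02 -0.15 0 0 0 0; -0.02 -0.15 0 0 0 0; 0 0 0 0 0 0"}}

```text
time_s: 3.15
tcp_pos: [0.5996, -0.1707, 0.0792]
ee_rot: [[-0.127, -0.992, 0.001], [-0.992, 0.127, -0.0], [-0.0, -0.001, -1.0]]
wrist_force: [0.3, -0.4, -0.4]
gripper_width: 0.003
gripper_force: 0.0
```

Run:
```python
from h import *
s=r.sense(); R=np.array(s["ee_rot"]); T=s["tcp_pos"]; print(T,s["wrist_force"])
A=np.array([.5542,-.186]); f=lambda th,d:A+.0425*np.array([np.cos(th),np.sin(th)])+d*np.array([-np.sin(th),np.cos(th)])
p=T[:2]
for k,th in enumerate(np.radians([-7.2,-12.2,-17.2,-22.2,-27.2,-32.2,-37.2,-42.2,-47.2,-52.2,-57.2,-62.2,-66.2])):
    q=f(th,.016); print(round(np.degrees(th)),((q-p)/.03).round(3),"halves",((q-p)/.06).round(3)); p=q
```

```text
[ 0.59958722 -0.17067825  0.07921916] [ 0.31502116 -0.35555677 -0.41559037]
-7 [-0.041 -0.159] halves [-0.02 -0.08]
-12 [ 0.025 -0.13 ] halves [ 0.013 -0.065]
-17 [ 0.014 -0.131] halves [ 0.007 -0.066]
-22 [ 0.002 -0.132] halves [ 0.001 -0.066]
-27 [-0.009 -0.132] halves [-0.005 -0.066]
-32 [-0.021 -0.13 ] halves [-0.01  -0.065]
-37 [-0.032 -0.128] halves [-0.016 -0.064]
-42 [-0.043 -0.125] halves [-0.022 -0.062]
-47 [-0.054 -0.121] halves [-0.027 -0.06 ]
-52 [-0.064 -0.115] halves [-0.032 -0.058]
-57 [-0.074 -0.109] halves [-0.037 -0.055]
-62 [-0.083 -0.103] halves [-0.042 -0.051]
-66 [-0.073 -0.077] halves [-0.036 -0.038]
```

Call:
{"op": "play_rows", "data": {"commands": "-0.02 -0.08 0 0 0 0; -0.02 -0.08 0 0 0 0; 0.013 -0.065 0 0 0 -0.29; 0.013 -0.065 0 0 0 -0.29; 0.007 -0.066 0 0 0 -0.29; 0.007 -0.066 0 0 0 -0.29; 0.001 -0.066 0 0 0 -0.29; 0.001 -0.066 0 0 0 -0.29; -0.005 -0.066 0 0 0 -0.29; -0.005 -0.066 0 0 0 -0.29; -0.01 -0.065 0 0 0 -0.29; -0.01 -0.065 0 0 0 -0.29; 0 0 0 0 0 0; 0 0 0 0 0 0"}}

```text
time_s: 4.55
tcp_pos: [0.5986, -0.1944, 0.0785]
ee_rot: [[-0.531, -0.847, -0.0], [-0.847, 0.531, 0.0], [0.0, 0.0, -1.0]]
wrist_force: [0.3, -0.1, -0.5]
gripper_width: 0.004
gripper_force: 0.0
```

```bash
cat > sel.py <<'E'
from h import *
import sys
s=r.sense(); print(s["time_s"],s["tcp_pos"],s["wrist_force"])
A=np.array([.5542,-.186])
for n in sys.argv[1:]:
    i=cams.camera_info(n); P,D=cams.capture(n); cv2.imwrite(f"pics/{n}_{s['time_s']:.2f}.png",P); W=cloud(n,D)
    near=np.hypot(*(np.moveaxis(W[...,:2]-A,-1,0)))
    b=(near<.066)&(W[...,2]>.086)&(W[...,2]<.1)&(P.max(2)<110)
    v,u=np.nonzero(b)
    if len(u)<20: print(n,"few",len(u)); continue
    p=ray(n,np.c_[u,v],.094,i)[:,:2]; d=p.mean(0)-A
    print(n,len(p),p.mean(0),cv2.minAreaRect(p.astype(np.float32)),"ang",np.degrees(np.arctan2(d[1],d[0])))
E
python3 sel.py wrist side
```

```text
4.55 [ 0.59859733 -0.19441202  0.07851712] [ 0.31377282 -0.14267426 -0.49058551]
wrist 4341 [ 0.56963885 -0.19780827] ((0.5697904229164124, -0.1942768096923828), (0.023303894326090813, 0.08221852034330368), 53.193199157714844) ang -37.410234745616826
side 104 [ 0.56679369 -0.18227005] ((0.5712752938270569, -0.18277692794799805), (0.02951432392001152, 0.08612234890460968), 72.6138916015625) ang 16.498044963624245
```

Call:
{"op": "play_rows", "data": {"commands": "-0.016 -0.064 0 0 0 -0.29; -0.016 -0.064 0 0 0 -0.29; -0.016 -0.064 0 0 0 -0.29; -0.016 -0.064 0 0 0 -0.29; -0.022 -0.062 0 0 0 -0.29; -0.022 -0.062 0 0 0 -0.29; -0.027 -0.06 0 0 0 -0.29; -0.027 -0.06 0 0 0 -0.29; -0.032 -0.058 0 0 0 -0.29; -0.032 -0.058 0 0 0 -0.29; -0.037 -0.055 0 0 0 -0.29; -0.037 -0.055 0 0 0 -0.29; 0 0 0 0 0 0; 0 0 0 0 0 0"}}

```text
time_s: 6.05
tcp_pos: [0.5896, -0.2161, 0.0786]
ee_rot: [[-0.883, -0.47, -0.0], [-0.47, 0.883, 0.0], [0.0, 0.0, -1.0]]
wrist_force: [-0.1, 0.8, -0.4]
gripper_width: 0.007
gripper_force: 0.0
```

```bash
python3 sel.py wrist
```

```text
6.05 [ 0.58963863 -0.21610612  0.07855643] [-0.09430401  0.75684582 -0.37056683]
wrist 4337 [ 0.56133305 -0.20409016] ((0.5609209537506104, -0.20150738954544067), (0.02395341731607914, 0.0818682536482811), 27.950881958007812) ang -68.4804102772873
```

Call:
{"op": "play_rows", "data": {"commands": "0.25 0.13 0 0 0 0; 0.4 0.22 0 0 0 0; 0.4 0.22 0.2 0 0 0; 0 0 0.8 0 0 0; 0 0 0.9 0 0 0; 0 0 0.9 0 0 0; 0 0.5 0.6 0 0 0; 0 0.8 0 0 0 0; 0 0.8 0 0 0 0; 0 0.5 0 0 0 0; 0 0 0 0 0 0; 0 0 0 0 0 0"}}

```text
time_s: 7.3
tcp_pos: [0.6216, -0.1207, 0.1805]
ee_rot: [[-0.883, -0.47, -0.0], [-0.47, 0.883, -0.0], [0.0, -0.0, -1.0]]
wrist_force: [-0.2, 0.3, 0.4]
gripper_width: 0.009
gripper_force: 0.0
```

```bash
python3 sel.py top wrist; ls pics
```

```text
7.3 [ 0.62155586 -0.12073812  0.18045561] [-0.19989158  0.25190987  0.44870408]
top 124 [ 0.56089018 -0.20064502] ((0.5612544417381287, -0.2022314816713333), (0.013743611052632332, 0.08195201307535172), 22.45583724975586) ang -65.44800952043838
wrist 1657 [ 0.55996476 -0.19872192] ((0.5609666705131531, -0.2010107934474945), (0.012852487154304981, 0.08292118459939957), 22.8364200592041) ang -65.62300713622876
c1.png
side.png
side_4.55.png
top.png
top_7.30.png
w1.png
wrist_4.55.png
wrist_6.05.png
wrist_7.30.png
```

The blade reads -67.2°, and position 5 is at -67.1°, so it sits in its click. Next is the start button, stopping short for a wrist look.

Call:
{"op": "play_rows", "data": {"commands": "-0.05 0.5 0 0 0 0; -0.08 0.95 0 0 0 0; -0.08 0.95 0 0 0 0; -0.08 0.95 0 0 0 0; -0.08 0.95 0 0 0 0; -0.08 0.95 0 0 0 0; -0.08 0.95 0 0 0 0; -0.08 0.95 0 0 0 0; -0.08 0.95 0 0 0 0; -0.08 0.95 0 0 0 0; -0.08 0.95 0 0 0 0; -0.08 0.95 0 0 0 0; 0 0 0 0 0 0; 0 0 0 0 0 0"}}

```text
time_s: 8.8
tcp_pos: [0.5929, 0.2078, 0.1803]
ee_rot: [[-0.883, -0.469, -0.0], [-0.469, 0.883, -0.0], [0.001, -0.0, -1.0]]
wrist_force: [-0.7, -0.0, 0.3]
gripper_width: 0.008
gripper_force: 0.0
```

Run:
```python
from h import *
s=r.sense(); print(s["time_s"],s["tcp_pos"])
i=cams.camera_info("wrist"); P,D=cams.capture("wrist"); W=cloud("wrist",D); cv2.imwrite("pics/ws.png",P)
near=np.hypot(W[...,0]-.555,W[...,1]-.1868)
for a,b in((0,.008),(.008,.016),(.016,.019),(.02,.023),(.023,.027),(.027,.032),(.035,.042)):
    m=(near>=a)&(near<b)&(D>0); print(a,m.sum(),np.median(W[m][:,2]) if m.any() else None)
zt=np.median(W[(near<.008)&(D>0)][:,2])
k=((near<.03)&(P.max(2)<70)&(W[...,2]>zt-.003)).astype(np.uint8)
c=max(cv2.findContours(k,cv2.RETR_EXTERNAL,cv2.CHAIN_APPROX_NONE)[0],key=cv2.contourArea)
print(cv2.minEnclosingCircle(ray("wrist",c[:,0],zt,i)[:,:2].astype(np.float32)))
```

```text
8.8 [0.59290212 0.20778233 0.18032623]
0 623 0.2604135996363869
0.008 5526 0.2688177144343734
0.016 7212 0.2889951445970183
0.02 6894 0.2809665234321259
0.023 7280 0.277386413380587
0.027 8278 0.2768615375936427
0.035 8752 0.28559275584316085
((0.6108067631721497, 0.2124212384223938), 0.04431137070059776)
```

View pics/ws.png

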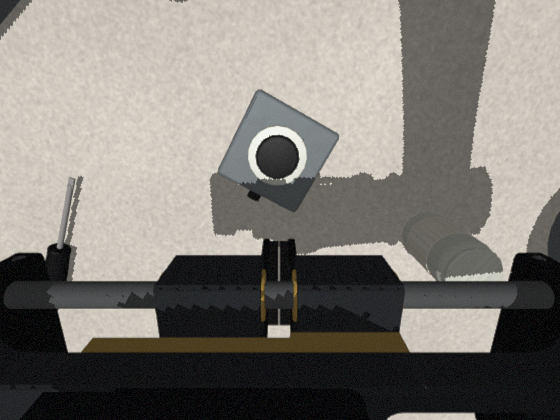

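The button is at about pixel (277,157) in a white collar, just ahead of the fingers at (279,250). The gripper in the picture spoiled my mask, so I'll restrict it to low heights.

Run:
```python
from h import *
i=cams.camera_info("wrist"); P,D=cams.capture("wrist"); W=cloud("wrist",D)
ok=(D>0)&(W[...,2]<.09); near=np.hypot(W[...,0]-.555,W[...,1]-.1868)
for a,b in((0,.008),(.008,.017),(.021,.024),(.024,.027),(.027,.03),(.036,.042)):
    m=(near>=a)&(near<b)&ok; print(a,m.sum(),np.median(W[m][:,2]).round(4))
zt=np.median(W[(near<.012)&ok][:,2])
k=((near<.026)&ok&(P.max(2)<70)&(W[...,2]>zt-.002)).astype(np.uint8)
c=max(cv2.findContours(k,cv2.RETR_EXTERNAL,cv2.CHAIN_APPROX_NONE)[0],key=cv2.contourArea)
C,rad=cv2.minEnclosingCircle(ray("wrist",c[:,0],zt,i)[:,:2].astype(np.float32)); print(zt,C,rad)
print("shift units",(np.array([*C,zt])-r.sense()["tcp_pos"])/.03)
```

```text
0 248 0.0728
0.008 883 0.0728
0.021 451 0.0628
0.024 570 0.0627
0.027 410 0.0512
0.036 1588 0.0508
0.07279324186471281 (0.5546505451202393, 0.18784131109714508) 0.01921250857412815
shift units [-1.28247245 -0.6268408  -3.58989506]
```

Call:
{"op": "play_rows", "data": {"commands": "-0.64 -0.31 0 0 0 0; -0.64 -0.31 -0.4 0 0 0; 0 0 -0.8 0 0 0; 0 0 -0.8 0 0 0; 0 0 -0.7 0 0 0; 0 0 -0.4 0 0 0; 0 0 -0.2 0 0 0; 0 0 -0.1 0 0 0; 0 0 -0.1 0 0 0; 0 0 -0.07 0 0 0; 0 0 -0.05 0 0 0; 0 0 0 0 0 0"}}

```text
time_s: 10.1
tcp_pos: [0.5551, 0.189, 0.0724]
ee_rot: [[-0.883, -0.469, 0.001], [-0.469, 0.883, 0.0], [-0.001, -0.0, -1.0]]
wrist_force: [-0.6, -0.8, 1.4]
gripper_width: 0.004
gripper_force: 0.7
```

Call:
{"op": "play_rows", "data": {"commands": "0 0 -0.06 0 0 0; 0 0 -0.06 0 0 0; 0 0 -0.05 0 0 0; 0 0 0 0 0 0"}}

```text
time_s: 10.5
tcp_pos: [0.5552, 0.189, 0.0672]
ee_rot: [[-0.883, -0.469, 0.001], [-0.469, 0.883, 0.0], [-0.001, -0.0, -1.0]]
wrist_force: [-1.0, 0.0, 3.3]
gripper_width: 0.004
gripper_force: 2.2
```

Call:
{"op": "play_rows", "data": {"commands": "0 0 -0.03 0 0 0; 0 0 -0.03 0 0 0; 0 0 0 0 0 0"}}

```text
time_s: 10.8
tcp_pos: [0.5552, 0.1891, 0.0664]
ee_rot: [[-0.883, -0.469, 0.001], [-0.469, 0.883, 0.0], [-0.001, -0.0, -1.0]]
wrist_force: [-3.1, 0.2, 9.2]
gripper_width: 0.007
gripper_force: 4.8
```

The force is 9 N with little further travel, so the button is at its stop. Now I'll retreat.

Call:
{"op": "play_rows", "data": {"commands": "0 0 0 0 0 0; 0 0 0.1 0 0 0; 0 0 0.2 0 0 0; 0 0 0.5 0 0 0; 0 0 0.8 0 0 0; 0 0 0.9 0 0 0; 0 0 0.9 0 0 0; 0.6 0.3 0.4 0 0 0; 0.6 0.3 0 0 0 0; 0.6 0.3 0 0 0 0; 0 0 0 0 0 0; 0 0 0 0 0 0; 0 0 0 0 0 0"}}

```text
time_s: 12.1
tcp_pos: [0.6078, 0.2153, 0.1784]
ee_rot: [[-0.883, -0.468, -0.002], [-0.468, 0.883, -0.001], [0.002, 0.0, -1.0]]
wrist_force: [0.3, 0.1, 0.5]
gripper_width: 0.005
gripper_force: 0.0
```

```bash
python3 sel.py top
python3 - <<'E'
from h import *
P,D=cams.capture("wrist"); W=cloud("wrist",D)
m=(D>0)&(W[...,2]<.09)&(np.hypot(W[...,0]-.5547,W[...,1]-.1878)<.016); print("button z",m.sum(),np.median(W[m][:,2]))
E
```

```text
12.1 [0.60784532 0.21526227 0.17844256] [0.27800851 0.1267515  0.46258568]
top 116 [ 0.56029932 -0.20019561] ((0.5613110065460205, -0.20161303877830505), (0.013166667893528938, 0.08305191248655319), 22.45583724975586) ang -66.74862004242148
button z 1077 0.07296357555599474
```

The button is back up (0.073 m) and the selector is still at position 5, so I'm handing in.

```bash
python3 -c "
from station import r
print(r.finish_job())"
```

```text
the job is handed in; nothing more can be done
None
```

I turned the selector two clicks, from position 3 to position 5, where the last top picture still shows it; I then pressed the start button to its stop (about 9 N), it came back up, and I handed the job in at about 12 s without being shown the verdict.

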